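# Slide the parts board along its rails into the locating notches and button it down

### The arm

A 6-joint arm with a two-finger parallel gripper is mounted at the origin on the work surface; the furniture and walls round the work are solid. World frame = base frame: x ahead of the robot, y to its left, z up, the work surface at z = 0. Lengths are in m, angles in rad, forces in N, time in s.
With the tool pointing down it reaches from about 0.3 to 0.775 m from the base axis. Payload 14.6 kg.
Tool frame: the origin (TCP) lies at the very end of the fingers, on their centre line; the grasp point (between the pads) lies 19 mm behind it; z points along the fingers, y is the line along which they close (so a half turn about z gives the same grasp; the last joint's range is limited). The gripper opens to 94 mm and grips with 3 to 60 N. Pads are 16 mm wide; open, the fingers measure 119 mm over their backs; the gripper's body (75 mm by 177 mm) begins 78 mm behind the grasp point.
Start: joints at [-1.372, 0.3, 1.521, -0, 1.321, -0.067], TCP at [0.144, -0.531, 0.167] pointing down, gripper open.
Joint ranges: [-3.03, 3.03], [-0.79, 2.21], [0.23, 2.52], [-1.04, 4.18], [0, 3.07], [-2.55, 2.55]. Speed limits (rad/s): [2.22, 2.22, 2.57, 3.14, 3.14, 3.14].

### API

Orientations are given as [roll, pitch, yaw] about the fixed x, y, z axes, in that order (R = Rz(yaw) Ry(pitch) Rx(roll)).
In Python, from station import ctrl gives the robot as it stands.
- The arm moves only by the tool move_arm, never from a script. Its argument "increments" is a list of rows, each a list of 7 numbers: the opening, from 0 (shut) to 1 (fully open), then the shift along the tool's x, y, z in units of 50 mm (1.0 is 50 mm), then the turn, a rotation vector about the tool's x, y, z in rad. In form: [[claw, tx, ty, tz, rx, ry, rz], ...]. A call has 1 to 20 rows; each row shifts and turns the commanded pose from where the row before left it, along the tool's axes as they then stand; what a row does not reach is not made up. A row lasts 1/10 s, in which the tool goes at most 50 mm and 8.59 degrees, less where a joint would pass 70% of its speed; a pose out of reach is approached as far as the arm can. A call is refused whole if a number of a shift passes 1 or a number of a turn 0.15, either way. A call with a gripper value outside its range is refused whole. The fingers move at their own pace and stop on an object; "force" is the grip in N (left out, the last holds). Time passes only in rows, so rows that do not move let the fingers close. It gives the time, the measured TCP pose, the force, the opening and the grip force at its end, in the units of the state.
- ctrl.get_obs(): the state, without advancing time (a new reading comes with each control period).
- ctrl.camera(name): name is "scene" or "top"; returns a dict with "color" (480x640x3 uint8, blue, green, red), "K" (3x3 intrinsics, pixels), "distortion" ([k1, k2, p1, p2, k3] as OpenCV has them; the pictures are not rectified), "pose" (4x4, takes a point from camera to world coordinates). Camera axes: x right, y down, z forward; pixel columns grow to the right and rows downward; lengths in m; the calibration is good to about 2 mm. A picture is of the moment at which its call begins. There is no depth.
- ctrl.hand_in(): hands the job in; it is judged then, once.
Trained networks look in a picture, given as the dict that the camera call returned (one of the last four; its "shot" number tells which), for a name from the list of things; names that differ only in an ending like _2 or _b are one class to them, and where a whole thing is asked for, a point or a joint stands for the part that bears it (a point fixed in the world has none). Each returns a list of dicts, best first, with "conf" (0 to 1); they miss things now and then, are a little off and sometimes report something else, mostly with a low value. They report only what shows in the picture. A call takes as long as a camera call. They do not tell look-alikes from the thing itself.
- ctrl.cut_out(name, picture): "mask" (480x640 bool, what is visible of it) and "centre" ([row, column] in pixels, amid what is visible of it).
The state is a dict: "time_s": time; "qpos": joint angles; "joint_vel": joint speeds; "tau": joint torques, N m; "ee_pos": TCP position; "eef_rot": TCP orientation; "force": force on the tool from outside, world axes, zero at the start; "moment": the same for the moment, N m; "grip_width": finger opening in m; "grip_force": force on a finger pad.
Only numpy, scipy, OpenCV 4.12 (cv2) and the standard library are available. Lean on these libraries where they do the work, as an engineer would, in place of code of your own. Each camera call takes 0.05 s, during which the arm holds its last target. There are 200 camera calls.

### The job

With a fingertip, gently push the plywood parts board along its rails towards the red turn-button until it drops into the locating notches, then push the button's black post round so that the red bar lies straight over the edge of the board, fully turned to its stop. Lift nothing: the seal ring and the nut stay on the board as it goes, and everything else on the bench stays where it is.

Things in the scene. Friction and masses are not known exactly. Their poses are not given: they have to be found in the camera images.
- rack: Fixed grey rack, 151 (x) by 269 (y) mm. Origin on the bench under the middle of the board's home. Two aluminium rails along its y, 16 wide, at x = +-55, y = -160 to 100, top at z = 40; between them 94 mm is open down to 10 mm high ties, so fingertips fit behind the board. Guide cheeks outside, 54 high. A bridge over the +y end (y = 89 to 109, top z = 52) carries the turn-button.
- notch (a point): Middle of the front pair of locating notches, at the height of the rail tops (40 mm), 60 mm along the rack's +y from home; the rear pair is 60 mm towards -y. Each notch is cut square into the rail, 17 mm wide and 8 deep, and is marked yellow on the cheeks.
- carrier: Loose plywood board 130 (x) by 160 (y) by 10 mm, about 0.5 kg, axes as the rack's; origin at the centre of its underside. Two 12 mm steel rods under it at y = +-60, reaching 10 mm down, slide on the rails. Origin 50 mm above the bench on the rail tops, 42 when down in the notches. Starts 35 to 75 mm to the -y side of home. Sliding takes 1 to 4 N; in the notches it has +-2.5 mm play, then a firm stop.
- push_edge (a point): Middle of the board's trailing (-y) end face, half-way up its 10 mm thickness: the place to push, along the rack's +y. 55 mm above the bench while the board rides on the rail tops, 47 when seated.
- home (a point): On the rack: where the board's origin is when seated, 42 mm above the bench.
- pivot (a point): On the rack: axis of the turn-button (vertical), at the underside of its bar, 54 mm above the bench, 97 mm along +y from home.
- button (a joint): Turn-button, red bar 16 wide, z = 54 to 62 mm, reaching 42 mm from the pivot, black upright post at its end. 0: bar along the rack's +x; grows clockwise seen from above; pi/2 (stop): along the rack's -y, over the seated board's end with 2 mm to spare. Starts at -0.5 to 0.1; friction 0.025 N m, stays where left. A board not down in the notches blocks it.
- button_post (a point): Middle (half-way up) of the button's black post, 14 mm in diameter, 36 mm from the pivot; the post stands from z = 62 to 84 mm above the bench.
- seal_ring: Seal ring, black on white, 62 diameter, 20 high, loose on the board; origin at the centre of its underside. Its top is at 80 mm while the board rides on the rail tops.
- nut: Steel nut, 24x27x13, loose on the board; origin at the centre of its underside.
- impeller: Bystander, loose: bare metal impeller disc, 103x96x22, lying on the bench to the right; origin at the centre of its underside.
- tape_measure: Bystander, loose: yellow and black tape measure, 37x82x64, near the robot on the left; origin at the centre of its underside.
- feeler: Bystander, loose: feeler gauge, 27x100x16, near the robot on the right; origin at the centre of its underside.
- scraper: Bystander, loose: green-handled scraper, 40x175x16, behind the rack; origin at the centre of its underside.
There are look-alikes about, which are no part of the job. Leave any blue or purple look-alike of the seal_ring alone.

How it is judged:
On the way, in this order (a step that is already met when the one before it is completed fails the run):
1. the board is down in the notches, the button not yet over it (z of carrier in the frame of rack between 0.039 and 0.0445 m and y of carrier in the frame of rack between -0.005 and 0.005 m and angle between carrier's own z axis and vertical below 0.03 rad and value of joint button below 0.6 rad), for 0.2 s.
2. the button is turned over the board (z of carrier in the frame of rack between 0.039 and 0.0445 m and y of carrier in the frame of rack between -0.005 and 0.005 m and angle between carrier's own z axis and vertical below 0.03 rad and value of joint button above 1.35 rad), for 0.2 s.
At the end, for the whole second after the job is handed in: The board lies down in the notches (within 5 mm of home along the rails, within 2.5 mm in height, level to 0.03 rad) and at rest, the turn-button stands at 1.35 rad or more (stop at 1.57), and the seal ring and the nut still lie flat on the board (all of step 2 and linear speed of carrier below 0.02 m/s and z of seal_ring in the frame of carrier between 0.005 and 0.015 m and z of nut in the frame of carrier between 0.005 and 0.015 m); the robot touches nothing.
It fails at once if the board is lifted off the rails (12 mm above riding height) or tipped (z of carrier in the frame of rack above 0.062 m or angle between carrier's own z axis and vertical above 0.15 rad).
It fails at once if the seal ring or the nut is lifted off the board or falls from it (z of any of seal_ring, nut in the frame of carrier above 0.025 m or z of any of seal_ring, nut in the frame of carrier below -0.005 m).
It fails at once if the board is pushed or pressed with more than 45 N (contact force between the fingers and carrier above 45 N).
It fails at once if a bystander on the bench is moved more than 30 mm (distance of any of impeller, tape_measure, feeler, scraper from where it was at the start of the episode above 0.03 m).
It also fails if it takes over 48 s, if anything falls off the work surface, if the arm or the gripper's body presses on something with over 40 N, if the wrist force passes 120 N, or if a joint passes its speed limit or range.

## Working session

There is one attempt and no reset: what is moved stays moved. The work goes in short steps, Python scripts to look and compute and a tool call to move; the robot and the scene stay as the last step left them, time stands still between calls to the robot, and variables do not carry over. Pictures are saved under pics/ and viewed, at most 10 in all, crops included, and the job is handed in when it is done.

Besides the shell and the picture viewer there is one more tool, called after "Request:" as a command line: name --pt "numbers of a row" for each row, then --argument value for the rest. move_arm: Moves the arm, as the interface text tells. Its arguments: {"type":"object","properties":{"increments":{"type":"array","items":{"type":"array","items":{"type":"number"}}},"force":{"type":"number"}},"required":["increments"]}

```bash
mkdir -p pics; ls; python3 - <<'E'
from station import ctrl
import cv2,numpy as np
for n in("scene","top"):
    p=ctrl.camera(n); cv2.imwrite(f"pics/{n}0.png",p["color"])
    np.savez(f"{n}.npz",**{k:np.array(p[k]) for k in("K","distortion","pose")})
    print(n,np.round(p["pose"],3).tolist())
    for o in("rack","carrier","push_edge","button","button_post","seal_ring","nut","impeller","tape_measure","feeler","scraper"):
        for r in ctrl.cut_out(o,p)[:3]: print(o,round(r["conf"],2),np.round(r["centre"]),r["mask"].sum())
print(ctrl.get_obs())
E
```

```text
pics
scene [[-0.907, -0.33, 0.262, 0.181], [-0.421, 0.722, -0.548, 0.758], [-0.008, -0.608, -0.794, 1.127], [0.0, 0.0, 0.0, 1.0]]
rack 0.77 [311. 304.] 2217
carrier 0.9 [271. 323.] 2114
push_edge 0.96 [267. 319.] 2053
button 0.68 [313. 289.] 176
button_post 0.69 [313. 292.] 96
seal_ring 0.77 [338. 358.] 385
seal_ring 0.66 [258. 331.] 395
seal_ring 0.59 [224. 343.] 232
nut 0.52 [248. 310.] 61
impeller 0.67 [172. 382.] 570
tape_measure 0.83 [368. 340.] 599
feeler 0.66 [204. 402.] 136
scraper 0.58 [240. 255.] 431
scraper 0.38 [311. 301.] 2235
top [[0.008, -0.994, 0.107, 0.388], [-1.0, -0.006, 0.018, -0.003], [-0.017, -0.107, -0.994, 1.414], [0.0, 0.0, 0.0, 1.0]]
rack 0.94 [251. 250.] 2248
carrier 0.94 [264. 290.] 3189
push_edge 0.83 [262. 291.] 3323
push_edge 0.69 [251. 250.] 2399
button 0.75 [261. 224.] 190
button_post 0.72 [262. 225.] 123
seal_ring 0.85 [265. 310.] 384
seal_ring 0.85 [254. 374.] 352
seal_ring 0.64 [178. 307.] 595
nut 0.57 [248. 306.] 17
impeller 0.89 [276. 470.] 1143
tape_measure 0.68 [251. 248.] 2225
tape_measure 0.66 [333. 195.] 552
feeler 0.84 [311. 433.] 258
scraper 0.93 [177. 308.] 524
{'time_s': 1.2, 'qpos': array([-1.37159062e+00,  2.99878642e-01,  1.52101869e+00,  1.30855072e-05,
        1.32070875e+00, -6.66046817e-02]), 'joint_vel': array([ 0.00052209, -0.00015695,  0.00181906,  0.00023874,  0.00258404,
       -0.00039418]), 'tau': array([ 1.08249551e-03, -5.31660676e+01, -3.52916265e+01,  7.09136669e-02,
        2.13035761e-02, -3.58822876e-05]), 'ee_pos': array([ 0.14447472, -0.53066482,  0.16744939]), 'eef_rot': array([-3.14158010e+00, -1.35439566e-05,  2.65807146e-01]), 'force': array([ 0.1611028 ,  0.31389516, -0.03648258]), 'moment': array([-0.04922943, -0.01856905,  0.00704761]), 'grip_force': 0.0, 'grip_width': 0.09398445300960942}
```

```bash
python3 - <<'E'
import cv2
a=cv2.imread("pics/top0.png")[160:360,170:410]; cv2.imwrite("pics/t1.png",cv2.resize(a,(720,600),interpolation=cv2.INTER_CUBIC))
a=cv2.imread("pics/scene0.png")[190:390,230:430]; cv2.imwrite("pics/s1.png",cv2.resize(a,(600,600),interpolation=cv2.INTER_CUBIC))
E
```

```text
(no output)
```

View pics/t1.png

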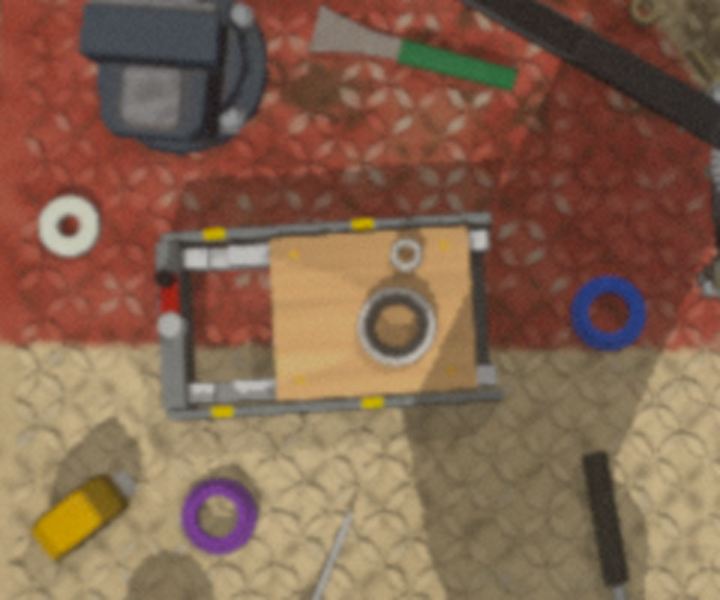

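View pics/s1.png

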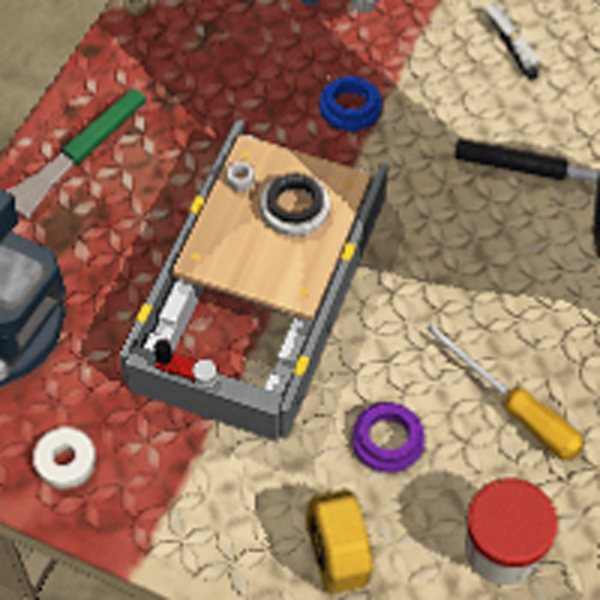

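```bash
cat > h.py <<'E'
import cv2,numpy as np
def world(uv,z,cam="top"):
    d=np.load(cam+".npz"); uv=np.atleast_2d(np.array(uv,float)); P=d["pose"]
    n=cv2.undistortPoints(uv[:,None],d["K"],d["distortion"])[:,0]
    r=np.c_[n,np.ones(len(n))]@P[:3,:3].T; o=P[:3,3]
    return (o+r*((z-o[2])/r[:,2])[:,None])[:,:2]
def fit(model,pts):
    m=np.array(model,float);p=np.array(pts);a=m-m.mean(0);b=p-p.mean(0)
    th=np.arctan2((a[:,0]*b[:,1]-a[:,1]*b[:,0]).sum(),(a*b).sum())
    R=np.array([[np.cos(th),-np.sin(th)],[np.sin(th),np.cos(th)]])
    t=p.mean(0)-R@m.mean(0); return th,t,p-(m@R.T+t)
def full(c): return np.array(c,float)/3+[170-1/3,160-1/3]
E
python3 - <<'E'
from h import *
im=cv2.imread("pics/top0.png"); hsv=cv2.cvtColor(im,cv2.COLOR_BGR2HSV)
ym=cv2.inRange(hsv,(22,170,110),(35,255,255)); ym[:225]=0;ym[305:]=0
n,l,s,c=cv2.connectedComponentsWithStats(ym); 
for i in range(1,n):
    if s[i,4]>5: print("yellow",c[i],s[i,4],world(c[i],.054))
marks=full([[214,234],[362,224],[222,411],[372,403]])
w=world(marks,.054)
for h in(.067,.0715): print("rack",fit([[h,.06],[h,-.06],[-h,.06],[-h,-.06]],w))
b=world(full([[270,238],[467,226],[477,386],[278,400]]),.060)
print("board",fit([[.065,.08],[.065,-.08],[-.065,-.08],[-.065,.08]],b))
print("pivot",world(full([172,325]),.066),"post",world(full([164,275]),.084))
# scene cross-check: marks
f=lambda c:np.array(c,float)/3+[230-1/3,190-1/3]
print("scene marks",world(f([[145,313],[197,205],[302,366],[349,251]]),.054,"scene"))
print("scene board",world(f([[176,277],[240,136],[366,176],[312,319]]),.060,"scene"))
print("scene post,pivot",world(f([163,345]),.084,"scene"),world(f([205,368]),.066,"scene"))
E
```

```text
yellow [290.36 234.44] 25 [[0.55849914 0.11038285]]
yellow [241.12 237.44] 25 [[0.55047927 0.229583  ]]
yellow [293.75       293.58333333] 24 [[0.41619113 0.10014468]]
yellow [243.57142857 296.71428571] 21 [[0.40772032 0.22026099]]
rack (np.float64(0.06882094249992608), array([0.48292923, 0.16516927]), array([[ 0.00428076,  0.00022634],
       [ 0.00486175,  0.00053263],
       [-0.00412603, -0.00038498],
       [-0.00501648, -0.00037398]]))
rack (np.float64(0.06885411528164155), array([0.48292923, 0.16516927]), array([[-2.06442886e-04, -8.53429105e-05],
       [ 3.70584588e-04,  2.20672232e-04],
       [ 3.65142802e-04, -7.30288724e-05],
       [-5.29284504e-04, -6.23004494e-05]]))
board (np.float64(0.07162879601025757), array([0.48729138, 0.1002007 ]), array([[-0.00014357, -0.00097379],
       [-0.00095143,  0.00069474],
       [ 0.00099358,  0.0009879 ],
       [ 0.00010142, -0.00070885]]))
pivot [[0.47543549 0.25957859]] post [[0.51363028 0.26346222]]
scene marks [[0.54906537 0.23240259]
 [0.5587624  0.11366103]
 [0.40671522 0.22296578]
 [0.41565618 0.10206866]]
scene board [[0.5393959  0.19234694]
 [0.55516674 0.03135887]
 [0.43182811 0.02508225]
 [0.41606636 0.18157058]]
scene post,pivot [[0.51136188 0.26769335]] [[0.47581157 0.26391114]]
```

View pics/top0.png

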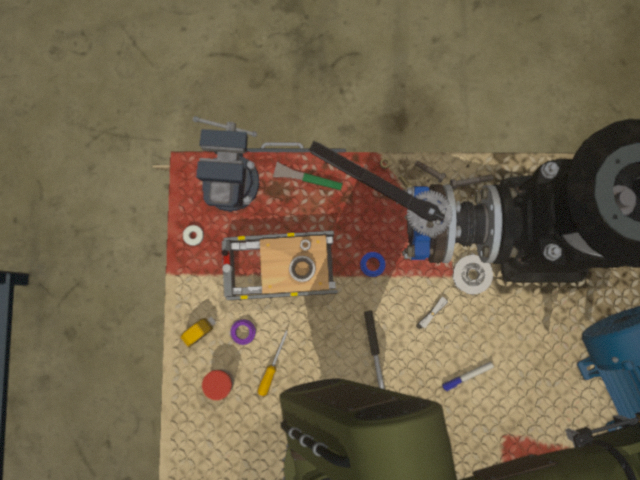

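View pics/scene0.png

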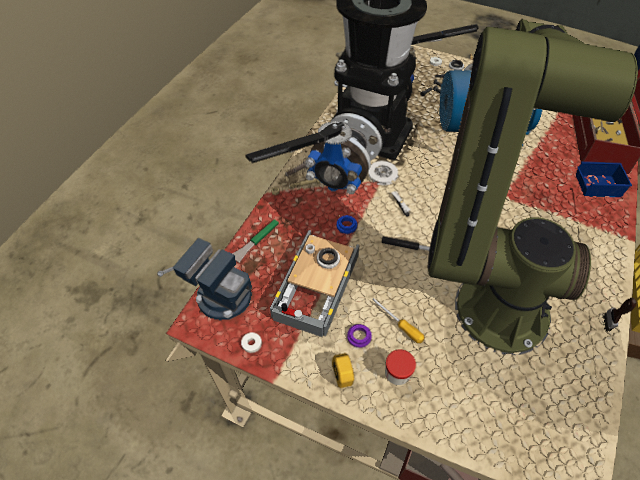

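```bash
python3 - <<'E'
from h import *
def tri(a,b):
    A=[];B=[]
    for uv,c in((a,"top"),(b,"scene")):
        d=np.load(c+".npz");n=cv2.undistortPoints(np.array([[uv]],float),d["K"],d["distortion"])[0,0]
        r=d["pose"][:3,:3]@[n[0],n[1],1];r/=np.linalg.norm(r);M=np.eye(3)-np.outer(r,r);A.append(M);B.append(M@d["pose"][:3,3])
    return np.linalg.solve(sum(A),sum(B))
print("lever end",tri((312,145),(248,158)),"base",tri((434,213),(338,130)))
print("valve face",tri((410,240),(338,175)), "valve low", world([408,255],.1))
print("vise",world([[230,200],[250,200]],.1),"vise near",world([225,208],.03))
print("can",tri((217,384),(400,364)),"tape",tri((197,332),(344,372)))
E
```

```text
lever end [0.70747682 0.04886739 0.30752769] base [ 0.57900242 -0.20408609  0.2453482 ]
valve face [ 0.54814856 -0.16774283  0.11285411] valve low [[ 0.50639858 -0.16707964]]
vise [[0.63365398 0.25023351]
 [0.63385627 0.2029464 ]] vise near [[0.62655416 0.27560259]]
can [0.20162764 0.27968951 0.04918956] tape [0.31972668 0.33917087 0.01412057]
```

Request:
move_arm --pt "0 0 0 0 0 0 0.0985" --pt "0 0 0 0 0 0 0.0985" --pt "0 0.34 -0.6 0 0 0 0" --pt "0 0.34 -0.6 0 0 0 0" --pt "0 0.34 -0.6 0 0 0 0" --pt "0 0.34 -0.6 0 0 0 0" --pt "0 0.34 -0.6 0 0 0 0" --pt "0 0.34 -0.6 0 0 0 0" --pt "0 0.34 -0.6 0 0 0 0" --pt "0 0.34 -0.6 0 0 0 0" --pt "0 0.34 -0.6 0 0 0 0" --pt "0 0.34 -0.6 0 0 0 0" --pt "0 0.34 -0.6 0 0 0 0" --pt "0 0.34 -0.6 0 0 0 0" --pt "0 0.34 -0.6 0 0 0 0" --pt "0 0.34 -0.6 0 0 0 0" --pt "0 0 0 0 0 0 0" --pt "0 0 0 0 0 0 0"

```text
time_s: 3.0
ee_pos: [0.3531, -0.0951, 0.1675]
eef_rot: [3.141, -0.0, 0.071]
force: [0.2, -0.4, 0.6]
grip_width: 0.0003
grip_force: 0.0
```

Request:
move_arm --pt "0 0.59 -0.29 0 0 0 0" --pt "0 0.59 -0.29 0 0 0 0" --pt "0 0.59 -0.29 0 0 0 0" --pt "0 0.59 -0.29 0 0 0 0" --pt "0 0.59 -0.29 0 0 0 0" --pt "0 0 0 0 0 0 0" --pt "0 0 0 0.4 0 0 0" --pt "0 0 0 0.4 0 0 0" --pt "0 0 0 0.4 0 0 0" --pt "0 0 0 0.4 0 0 0" --pt "0 0 0 0.4 0 0 0" --pt "0 0 0 0.4 0 0 0" --pt "0 0 0 0.1 0 0 0" --pt "0 0 0 0 0 0 0"

```text
time_s: 4.4
ee_pos: [0.4947, -0.0138, 0.0424]
eef_rot: [-3.142, 0.001, 0.068]
force: [0.3, 0.5, 0.3]
grip_width: 0.0007
grip_force: 0.0
```

```bash
python3 - <<'E'
from station import ctrl
import cv2
p=ctrl.camera("scene");a=p["color"][170:350,230:430]; cv2.imwrite("pics/s2.png",cv2.resize(a,(660,594),interpolation=cv2.INTER_CUBIC))
o=ctrl.get_obs();print(o["time_s"],o["ee_pos"],o["force"])
E
```

```text
4.45 [ 0.49522082 -0.01367015  0.04308348] [ 0.00846076 -0.25886188  0.4929189 ]
```

View pics/s2.png

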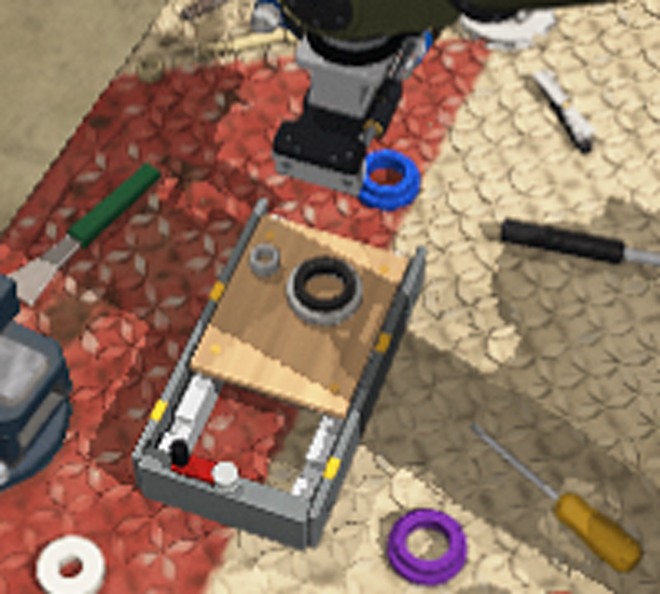

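Request:
move_arm --pt "0 0 -0.08 0 0 0 0" --pt "0 0 -0.08 0 0 0 0" --pt "0 0 -0.08 0 0 0 0" --pt "0 0 -0.08 0 0 0 0" --pt "0 0 -0.04 0 0 0 0" --pt "0 0 -0.04 0 0 0 0" --pt "0 0 -0.04 0 0 0 0" --pt "0 0 -0.04 0 0 0 0" --pt "0 0 -0.04 0 0 0 0" --pt "0 0 -0.04 0 0 0 0" --pt "0 0 -0.04 0 0 0 0"

```text
time_s: 5.55
ee_pos: [0.4931, 0.0172, 0.0424]
eef_rot: [-3.142, -0.0, 0.069]
force: [0.7, -0.1, -0.5]
grip_width: 0.0005
grip_force: 0.0
```

Request:
move_arm --pt "0 0 -0.04 0 0 0 0" --pt "0 0 -0.04 0 0 0 0" --pt "0 0 -0.04 0 0 0 0" --pt "0 0 -0.04 0 0 0 0" --pt "0 0 -0.04 0 0 0 0" --pt "0 0 -0.04 0 0 0 0"

```text
time_s: 6.15
ee_pos: [0.4923, 0.0292, 0.0424]
eef_rot: [-3.142, 0.0, 0.069]
force: [0.7, 0.1, 0.0]
grip_width: 0.0002
grip_force: 0.0
```

```bash
cat >> h.py <<'E'
def board(p,z):
    """rack-y of the board's leading edge corners, from the top picture's board colour along its outline"""
    hsv=cv2.cvtColor(p["color"],cv2.COLOR_BGR2HSV)
    m=cv2.inRange(hsv,(8,70,60),(20,200,255)); m[:232]=0; m[300:]=0; m[:,:232]=0; m[:,335:]=0
    m=cv2.morphologyEx(m,cv2.MORPH_OPEN,np.ones((3,3)))
    r=np.array([[.9976,.0688],[-.0688,.9976]]); out=[]
    for row in (250,254,276,280,284):
        c=np.where(m[row])[0]
        if len(c): out.append((world([c.min()-.5,row],z)[0]-[.483,.166])@r.T)
    return np.round(out,4)
E
python3 - <<'E'
from station import ctrl
from h import *
p=ctrl.camera("top");cv2.imwrite("pics/t3.png",p["color"]);print(board(p,.06)[:,1],ctrl.get_obs()["force"])
print(board({"color":cv2.imread("pics/top0.png")},.06)[:,1])
E
```

```text
[0.0174 0.0418 0.0802 0.0782 0.0787] [0.51823651 0.19148548 0.43446428]
[0.0174 0.0418 0.0802 0.0806 0.0811]
```

```bash
python3 - <<'E'
import cv2
a=cv2.imread("pics/t3.png")[210:310,210:360]; cv2.imwrite("pics/t3c.png",cv2.resize(a,(750,500),interpolation=cv2.INTER_CUBIC))
E
```

```text
(no output)
```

View pics/t3c.png

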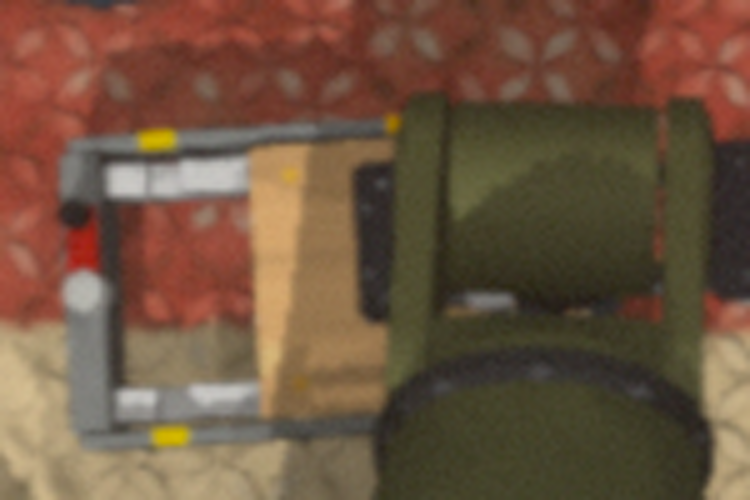

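```bash
python3 - <<'E'
from station import ctrl
from h import *
print(world([[281.5,255],[260,239.5],[262.5,293.2]],.14)[0],world([[259.6,239.6],[262.4,293],[260,239.3],[262.7,293.3]],.06))
p=ctrl.camera("scene");a=p["color"][170:320,250:410]; cv2.imwrite("pics/s4.png",cv2.resize(a,(640,600),interpolation=cv2.INTER_CUBIC))
o=ctrl.get_obs();print(o["ee_pos"],o["force"],o["moment"])
E
```

```text
[0.50091832 0.12254591] [[0.5448018  0.1838041 ]
 [0.4168354  0.17447561]
 [0.54553414 0.18285422]
 [0.41612921 0.1737451 ]]
[0.49226468 0.02928517 0.04241822] [ 0.58039011 -0.13840215  1.36305354] [ 0.02917394 -0.01223294 -0.01729476]
```

View pics/s4.png

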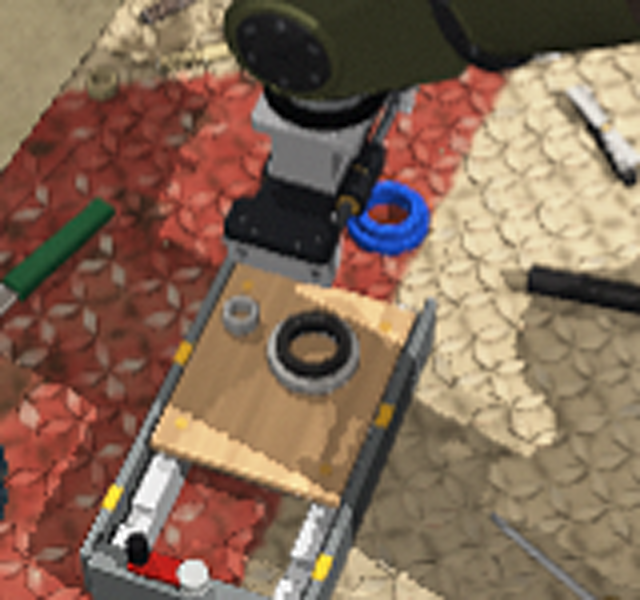

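```bash
cat >> h.py <<'E'
def proj(P,cam):
    d=np.load(cam+".npz");T=np.linalg.inv(d["pose"])
    return cv2.projectPoints(np.array(P,float),cv2.Rodrigues(T[:3,:3])[0],T[:3,3],d["K"],d["distortion"])[0][:,0]
def rk(x,y,z): return [.483+.9976*x-.0688*y,.166+.0688*x+.9976*y,z]
E
python3 - <<'E'
from h import *
s=lambda P:np.round((proj(P,"scene")-[250,170])*4+1.5)
t=lambda P:np.round((proj(P,"top")-[210,210])*5+2)
for z in(.137,.16): 
    P=[rk(a,-.137+.0885,z) for a in(.0375,-.0375)]; print("body",z,s(P),t(P))
for yc,z in((-.065,.06),(-.065,.052),(-.045,.06)):
    P=[rk(a,yc+b,z) for a in(.065,-.065) for b in(.08,-.08)]; print("board",yc,z,s(P).tolist(),t(P).tolist())
P=[rk(a,y,.054) for a in(.0715,-.0715) for y in(.1,-.16)];print("cheek",s(P).tolist(),t(P).tolist())
E
```

```text
body 0.137 [[222. 305.]
 [333. 340.]] [[366. 177.]
 [375. 343.]]
body 0.16 [[221. 284.]
 [334. 318.]] [[361. 172.]
 [370. 340.]]
board -0.065 0.06 [[149.0, 437.0], [240.0, 254.0], [338.0, 499.0], [418.0, 308.0]] [[247.0, 146.0], [579.0, 125.0], [260.0, 416.0], [595.0, 396.0]]
board -0.065 0.052 [[150.0, 444.0], [240.0, 261.0], [338.0, 505.0], [417.0, 315.0]] [[249.0, 148.0], [579.0, 127.0], [262.0, 417.0], [595.0, 396.0]]
board -0.045 0.06 [[137.0, 462.0], [229.0, 276.0], [327.0, 524.0], [408.0, 330.0]] [[205.0, 148.0], [537.0, 128.0], [218.0, 419.0], [553.0, 398.0]]
cheek [[88.0, 546.0], [240.0, 241.0], [300.0, 619.0], [433.0, 299.0]] [[73.0, 145.0], [609.0, 111.0], [85.0, 441.0], [627.0, 408.0]]
```

Request:
move_arm --pt "0 0 0.2 0 0 0 0" --pt "0 0 0.2 0 0 0 0" --pt "0 0 0.2 -0.4 0 0 0" --pt "0 0 0.2 -0.4 0 0 0" --pt "0 0 0.0 -0.4 0 0 0" --pt "1 0 0.0 -0.4 0 0 0" --pt "1 0 0 0 0 0 0" --pt "1 0 0 0 0 0 0" --pt "1 0 0 0 0 0 0" --pt "1 0 0 0 0 0 0" --pt "1 0 0 0 0 0 0" --pt "1 0 0 0 0 0 0" --pt "1 0 0 0 0 0 0"

```text
time_s: 7.55
ee_pos: [0.4951, -0.0108, 0.1223]
eef_rot: [-3.142, 0.0, 0.069]
force: [0.5, 0.1, -0.4]
grip_width: 0.0609
grip_force: 0.0
```

```bash
python3 - <<'E'
from station import ctrl
from h import *
o=ctrl.get_obs();print(o["time_s"],o["ee_pos"],o["force"],o["grip_width"],o["qpos"])
p=ctrl.camera("scene");a=p["color"][150:300,250:410]; cv2.imwrite("pics/s5.png",cv2.resize(a,(640,600),interpolation=cv2.INTER_CUBIC))
e=o["ee_pos"]; d=np.array([-.0688,.9976,0])
P=[e+d*b+[0,0,c] for b in(-.053,.053) for c in(0,.05,.09)]
print(np.round((proj(P,"scene")-[250,150])*4+1.5))
E
```

```text
7.55 [ 0.49505749 -0.0108213   0.12229297] [ 0.54374864  0.14525361 -0.35105372] 0.06089729112751193 [-9.58420170e-02  2.22258955e-01  1.72870788e+00  1.07026471e-05
  1.19081652e+00  1.40609429e+00]
[[372. 214.]
 [374. 164.]
 [376. 123.]
 [319. 328.]
 [319. 279.]
 [320. 239.]]
```

View pics/s5.png

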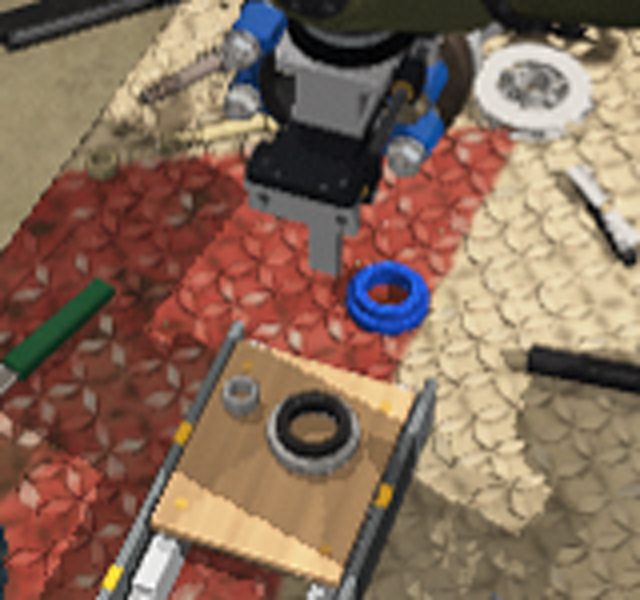

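Request:
move_arm --pt "0 0 0 0 0 0 0" --pt "0 0 0 0 0 0 0" --pt "0 0 0 0 0 0 0" --pt "0 0 0 0 0 0 0" --pt "0 0 0 0 0 0 0" --pt "0 0 0 0.4 0 0 0" --pt "0 0 0 0.4 0 0 0" --pt "0 0 0 0.4 0 0 0" --pt "0 0 0 0.4 0 0 0" --pt "0 0 0 0.08 0 0 0" --pt "0 0 0 0.08 0 0 0" --pt "0 0 0 0.08 0 0 0" --pt "0 0 0 0 0 0 0"

```text
time_s: 8.9
ee_pos: [0.4952, -0.0109, 0.0307]
eef_rot: [3.142, -0.0, 0.069]
force: [-0.2, -0.4, 0.2]
grip_width: 0.0004
grip_force: 0.0
```

Request:
move_arm --pt "0 0 0 0.06 0 0 0" --pt "0 0 0 0.06 0 0 0" --pt "0 0 0 0.06 0 0 0" --pt "0 0 0 0.06 0 0 0" --pt "0 0 0 0 0 0 0"

```text
time_s: 9.4
ee_pos: [0.4948, -0.0108, 0.018]
eef_rot: [-3.141, 0.001, 0.069]
force: [-1.5, -0.1, -0.2]
grip_width: 0.0006
grip_force: 0.0
```

Request:
move_arm --pt "0 0 0 0.06 0 0 0" --pt "0 0 0 0.06 0 0 0" --pt "0 0 0 0.06 0 0 0" --pt "0 0 0 0 0 0 0"

```text
time_s: 9.8
ee_pos: [0.4948, -0.0108, 0.009]
eef_rot: [-3.141, 0.001, 0.069]
force: [0.9, -0.3, -0.1]
grip_width: 0.0003
grip_force: 0.0
```

Request:
move_arm --pt "0 0 -0.04 0 0 0 0" --pt "0 0 -0.04 0 0 0 0" --pt "0 0 -0.04 0 0 0 0" --pt "0 0 -0.04 0 0 0 0" --pt "0 0 -0.04 0 0 0 0" --pt "0 0 -0.04 0 0 0 0" --pt "0 0 -0.04 0 0 0 0" --pt "0 0 -0.04 0 0 0 0" --pt "0 0 -0.04 0 0 0 0" --pt "0 0 -0.04 0 0 0 0" --pt "0 0 -0.04 0 0 0 0" --pt "0 0 -0.04 0 0 0 0"

```text
time_s: 11.0
ee_pos: [0.4935, 0.013, 0.0095]
eef_rot: [3.141, -0.0, 0.069]
force: [0.7, -2.9, 0.1]
grip_width: 0.0005
grip_force: 1.5
```

Request:
move_arm --pt "0 0 -0.06 0 0 0 0" --pt "0 0 -0.06 0 0 0 0" --pt "0 0 -0.06 0 0 0 0" --pt "0 0 -0.06 0 0 0 0" --pt "0 0 -0.06 0 0 0 0" --pt "0 0 -0.06 0 0 0 0" --pt "0 0 -0.06 0 0 0 0" --pt "0 0 -0.06 0 0 0 0" --pt "0 0 -0.06 0 0 0 0" --pt "0 0 -0.06 0 0 0 0" --pt "0 0 -0.06 0 0 0 0" --pt "0 0 -0.06 0 0 0 0" --pt "0 0 -0.06 0 0 0 0" --pt "0 0 -0.06 0 0 0 0"

```text
time_s: 12.4
ee_pos: [0.4905, 0.0552, 0.0095]
eef_rot: [3.142, -0.0, 0.069]
force: [0.2, -3.4, -0.3]
grip_width: 0.0004
grip_force: 1.6
```

```bash
python3 - <<'E'
from station import ctrl
from h import *
p=ctrl.camera("top");q=ctrl.camera("scene")
a=cv2.resize(p["color"][215:305,215:305],(600,600),interpolation=cv2.INTER_CUBIC)[:, :400]
b=cv2.resize(q["color"][220:340,260:380],(600,600),interpolation=cv2.INTER_CUBIC)[:,:400]
cv2.imwrite("pics/c6.png",np.hstack([a,b]))
f=lambda P,c:np.round((proj(P,c)-([215,215] if c=="top" else [260,220]))*(20/3 if c=="top" else 5)+2)
for yc in(-.02,-.015,-.01):
    P=[rk(s,yc+.08,.06) for s in(.065,-.065)];print(yc,f(P,"top").tolist(),f(P,"scene").tolist())
E
```

```text
-0.02 [[171.0, 168.0], [187.0, 529.0]] [[102.0, 367.0], [342.0, 447.0]]
-0.015 [[157.0, 169.0], [173.0, 530.0]] [[98.0, 375.0], [338.0, 455.0]]
-0.01 [[143.0, 170.0], [159.0, 530.0]] [[94.0, 383.0], [335.0, 463.0]]
```

View pics/c6.png

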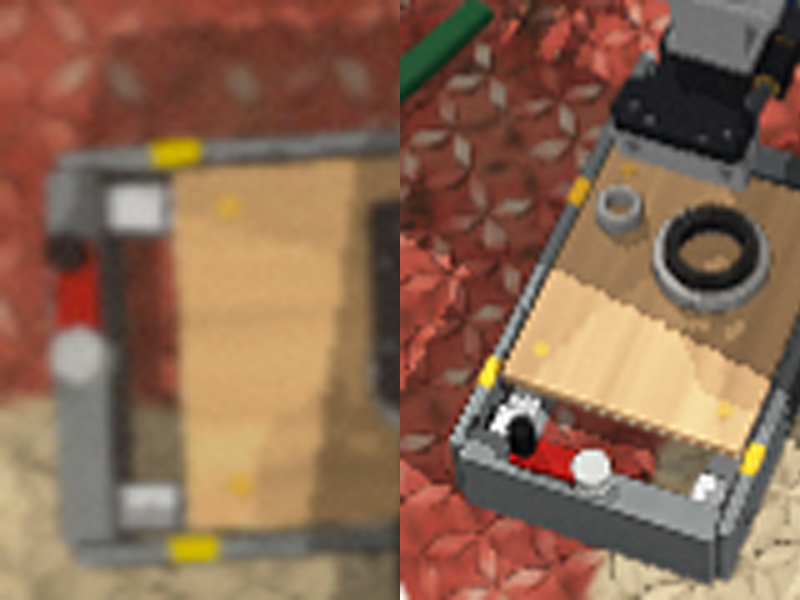

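Request:
move_arm --pt "0 0 -0.04 0 0 0 0" --pt "0 0 -0.04 0 0 0 0" --pt "0 0 -0.04 0 0 0 0" --pt "0 0 -0.04 0 0 0 0" --pt "0 0 -0.04 0 0 0 0" --pt "0 0 -0.04 0 0 0 0" --pt "0 0 -0.04 0 0 0 0" --pt "0 0 -0.04 0 0 0 0"

```text
time_s: 13.3
ee_pos: [0.4894, 0.0714, 0.0095]
eef_rot: [-3.141, -0.0, 0.069]
force: [-1.7, 0.6, 0.7]
grip_width: 0.0008
grip_force: 0.0
```

Request:
move_arm --pt "0 0 -0.02 0 0 0 0" --pt "0 0 -0.02 0 0 0 0" --pt "0 0 0 0 0 0 0"

```text
time_s: 13.6
ee_pos: [0.4893, 0.0731, 0.0094]
eef_rot: [-3.142, -0.0, 0.069]
force: [-0.4, 0.5, 1.1]
grip_width: 0.0008
grip_force: 0.0
```

Request:
move_arm --pt "0 0 -0.02 0 0 0 0" --pt "0 0 0 0 0 0 0" --pt "0 0 0 0 0 0 0"

```text
time_s: 13.9
ee_pos: [0.4892, 0.074, 0.0094]
eef_rot: [3.142, 0.0, 0.069]
force: [-0.0, -0.6, -0.3]
grip_width: 0.0001
grip_force: 0.0
```

```bash
cat >> h.py <<'E'
def tri(a,b):
    A=0;B=0
    for uv,c in((a,"top"),(b,"scene")):
        d=np.load(c+".npz");n=cv2.undistortPoints(np.array([[uv]],float),d["K"],d["distortion"])[0,0]
        r=d["pose"][:3,:3]@[n[0],n[1],1];r/=np.linalg.norm(r);M=np.eye(3)-np.outer(r,r);A=A+M;B=B+M@d["pose"][:3,3]
    return np.linalg.solve(A,B)
def dots(im,box):
    h=cv2.cvtColor(im,cv2.COLOR_BGR2LAB)[...,2].astype(float); x0,y0,x1,y1=box; s=h[y0:y1,x0:x1]
    w=np.clip(s-np.percentile(s,80),0,None); Y,X=np.mgrid[y0:y1,x0:x1]; return (X*w).sum()/w.sum(),(Y*w).sum()/w.sum(),s.max()-np.median(s)
E
python3 - <<'E'
from station import ctrl
from h import *
p=ctrl.camera("top");q=ctrl.camera("scene");cv2.imwrite("pics/t7.png",p["color"]);cv2.imwrite("pics/s7.png",q["color"])
for nm,pic in(("carrier",p),("carrier",q)):
    for r in ctrl.cut_out(nm,pic)[:1]:
        m=r["mask"]; ys,xs=np.where(m); print(r["conf"],xs.min(),xs.max(),ys.min(),ys.max())
        if pic is p: print([np.where(m[k])[0].min() for k in range(244,292,6) if m[k].any()])
for zz,yc in((.06,-.003),(.052,0)):
  print(yc,[np.round(proj([rk(s,yc+.08,zz) for s in(.065,-.065)],c),1).tolist() for c in("top","scene")])
# corner dots: local position from c6 (yc=-.021)
for c in((228,207),(241,484)):
    w=world(np.array(c)/(20/3)+215-.5,.06)[0]-[.483,.166]; print("dot local",w@[.9976,.0688],w@[-.0688,.9976]+.021)
E
```

```text
0.83 234 266 239 294
[np.int64(234), np.int64(235), np.int64(235), np.int64(235), np.int64(235), np.int64(235), np.int64(236), np.int64(236)]
0.94 279 344 257 318
-0.003 [[[233.3, 240.4], [235.7, 294.4]], [[277.4, 298.4], [325.5, 314.6]]]
0 [[[232.7, 240.8], [235.0, 294.6]], [[277.1, 300.9], [325.1, 317.1]]]
dot local 0.05014243516619776 0.06142985742872195
dot local -0.0497108845290837 0.06137536292427785
```

```bash
python3 - <<'E'
from h import *
p=cv2.imread("pics/t7.png");q=cv2.imread("pics/s7.png")
for s in(.05,-.05):
    o=[]
    for im,c in((p,"top"),(q,"scene")):
        u,v=np.round(proj([rk(s,.06,.055)],c)[0]).astype(int); d=dots(im,(u-5,v-5,u+6,v+6)); o.append(d[:2])
        print(c,np.round(d,1),"hi",np.round(proj([rk(s,.058,.06)],c)[0],1),"lo",np.round(proj([rk(s,.061,.052)],c)[0],1))
    print(tri(*o))
# same at c6 state is not saved full-size; check on initial frames
p=cv2.imread("pics/top0.png");q=cv2.imread("pics/scene0.png")
for s in(.05,-.05):
    o=[]
    for im,c in((p,"top"),(q,"scene")):
        u,v=np.round(proj([rk(s,-.065+.061,.06)],c)[0]).astype(int); d=dots(im,(u-5,v-5,u+6,v+6)); o.append(d[:2])
    print("start",np.round(o,1),tri(*o))
E
```

```text
top [242.1 246.3  24. ] hi [241.4 246.1] lo [240.7 246.5]
scene [285.3 296.2  28. ] hi [285.8 294.1] lo [285.5 296.6]
[0.53009473 0.22773801 0.04926214]
top [243.5 287.7  18. ] hi [243.3 287.7] lo [242.6 287.8]
scene [322.  308.7  29. ] hi [322.6 306.4] lo [322.2 308.9]
[0.42978871 0.22170877 0.04933574]
start [[267.4 244.6]
 [294.8 275.3]] [0.53366097 0.16530475 0.05718935]
start [[269.6 286.2]
 [331.  287. ]] [0.43355755 0.15807157 0.05662872]
```

Request:
move_arm --pt "0 0 0.2 0 0 0 0" --pt "0 0 0.2 0 0 0 0" --pt "0 0 0 -0.4 0 0 0" --pt "0 0 0 -0.4 0 0 0" --pt "0 0 0 -0.4 0 0 0" --pt "0 0 0 -0.4 0 0 0" --pt "0 0 0 -0.4 0 0 0" --pt "0 0.09 -0.6 0 0 0 0" --pt "0 0.09 -0.6 0 0 0 0" --pt "0 0.09 -0.6 0 0 0 0" --pt "0 0.09 -0.6 0 0 0 0" --pt "0 0.09 -0.6 0 0 0 0" --pt "0 0.09 -0.6 0 0 0 0" --pt "0 0.09 -0.6 0 0 0 0" --pt "0 0.09 -0.6 0 0 0 0" --pt "0 0 0 0 0 0 0"

```text
time_s: 15.7
ee_pos: [0.5101, 0.2978, 0.1091]
eef_rot: [-3.141, 0.0, 0.071]
force: [0.4, 0.2, 0.6]
grip_width: 0.0005
grip_force: 0.0
```

```bash
python3 - <<'E'
from station import ctrl
from h import *
o=ctrl.get_obs();e=o["ee_pos"];print(o["time_s"],e,o["force"])
p=ctrl.camera("scene");im=p["color"];cv2.imwrite("pics/s8.png",im)
w=e-[.483,.166,0];print("rack",w[:2]@[.9976,.0688],w[:2]@[-.0688,.9976])
for f in(0,.04):
  u,v=proj([e+[0,0,f]],"scene")[0]; print(f,u,v)
# is the button/board unobstructed? differ against s7 around the predicted tip column
d=np.abs(im.astype(int)-cv2.imread("pics/s7.png").astype(int)).sum(2)
u=int(proj([e],"scene")[0][0])
for v in range(215,320,3): print(v,d[v,u-8:u+9:2].tolist())
E
```

```text
15.7 [0.5101192  0.29775299 0.10907695] [0.41317857 0.15111959 0.61129494]
rack 0.03611872057388412 0.12957098618243804
0 277.97539521203805 309.7559144812352
0.04 276.6600118488036 301.39658078919615
215 [99, 54, 95, 93, 90, 78, 115, 150, 172]
218 [89, 53, 80, 64, 63, 97, 72, 117, 50]
221 [82, 62, 104, 99, 55, 76, 76, 148, 24]
224 [100, 103, 97, 135, 141, 65, 144, 201, 54]
227 [101, 134, 182, 75, 77, 76, 198, 79, 95]
230 [177, 169, 89, 90, 125, 142, 86, 78, 98]
233 [62, 73, 128, 96, 23, 66, 78, 97, 86]
236 [49, 96, 116, 28, 87, 41, 72, 67, 65]
239 [52, 57, 57, 73, 67, 190, 65, 65, 63]
242 [149, 46, 67, 75, 62, 37, 42, 84, 82]
245 [61, 85, 90, 42, 38, 55, 39, 53, 68]
248 [56, 229, 145, 57, 55, 59, 45, 38, 61]
251 [122, 198, 223, 115, 100, 50, 57, 63, 60]
254 [145, 147, 56, 79, 116, 68, 57, 63, 41]
257 [95, 62, 112, 213, 110, 108, 65, 73, 49]
260 [113, 114, 77, 158, 130, 64, 157, 147, 136]
263 [120, 181, 169, 82, 53, 96, 129, 141, 68]
266 [106, 153, 139, 191, 313, 307, 125, 149, 123]
269 [241, 180, 177, 168, 78, 204, 264, 156, 68]
272 [337, 450, 380, 376, 397, 278, 123, 92, 91]
275 [206, 293, 439, 390, 401, 87, 261, 241, 87]
278 [148, 89, 216, 290, 206, 129, 37, 122, 374]
281 [171, 211, 450, 267, 278, 181, 124, 310, 406]
284 [168, 249, 354, 195, 172, 94, 102, 365, 100]
287 [63, 91, 156, 61, 75, 50, 400, 194, 230]
290 [112, 114, 160, 89, 109, 255, 211, 431, 199]
293 [136, 182, 97, 93, 351, 275, 26, 16, 16]
296 [190, 115, 74, 156, 280, 311, 94, 12, 17]
299 [145, 144, 100, 173, 208, 282, 34, 25, 16]
302 [85, 120, 324, 24, 313, 65, 11, 18, 17]
305 [90, 390, 16, 124, 395, 32, 11, 1, 3]
308 [193, 6, 17, 18, 6, 7, 9, 18, 9]
311 [192, 311, 20, 24, 24, 17, 2, 18, 5]
314 [260, 285, 18, 3, 16, 2, 18, 21, 11]
317 [19, 12, 14, 14, 11, 7, 10, 12, 3]
```

Request:
move_arm --pt "0 0 0 0.4 0 0 0" --pt "0 0 0 0.4 0 0 0" --pt "0 0 0 0.4 0 0 0" --pt "0 0 0 0.16 0 0 0" --pt "0 0 0 0.16 0 0 0" --pt "0 0 0 0 0 0 0"

```text
time_s: 16.35
ee_pos: [0.51, 0.2952, 0.0331]
eef_rot: [3.141, 0.001, 0.068]
force: [-0.2, 1.1, 0.8]
grip_width: 0.0001
grip_force: 0.0
```

Request:
move_arm --pt "0 0 -0.0 0 0 0 0" --pt "0 0 0.08 0 0 0 0" --pt "0 0 0.08 0 0 0 0" --pt "0 0 0.06 0 0 0 0" --pt "0 0 0.06 0 0 0 0" --pt "0 0 0.06 0 0 0 0" --pt "0 0 0.06 0 0 0 0"

```text
time_s: 17.05
ee_pos: [0.5115, 0.2758, 0.0336]
eef_rot: [-3.141, -0.0, 0.069]
force: [-0.2, 1.6, 0.7]
grip_width: 0.0006
grip_force: 0.5
```

Request:
move_arm --pt "0 0 0.053 0 0 0 0" --pt "0 0 0.053 0 0 0 0" --pt "0 0 0.053 0 0 0 0" --pt "0 0 0.053 0 0 0 0" --pt "0 -0.008 0.055 0 0 0 0" --pt "0 -0.008 0.055 0 0 0 0" --pt "0 -0.008 0.055 0 0 0 0" --pt "0 -0.008 0.055 0 0 0 0" --pt "0 -0.008 0.055 0 0 0 0" --pt "0 -0.008 0.055 0 0 0 0"

```text
time_s: 18.05
ee_pos: [0.511, 0.2484, 0.0335]
eef_rot: [3.142, -0.0, 0.069]
force: [-0.5, 0.5, 0.3]
grip_width: 0.0005
grip_force: 0.3
```

Request:
move_arm --pt "0 -0.038 0.042 0 0 0 0" --pt "0 -0.038 0.042 0 0 0 0" --pt "0 -0.038 0.042 0 0 0 0" --pt "0 -0.038 0.042 0 0 0 0" --pt "0 -0.038 0.042 0 0 0 0"

```text
time_s: 18.55
ee_pos: [0.5019, 0.2375, 0.0335]
eef_rot: [-3.142, -0.0, 0.069]
force: [0.8, 0.7, -0.3]
grip_width: 0.0004
grip_force: 0.3
```

Request:
move_arm --pt "0 -0.045 0.03 0 0 0 0" --pt "0 -0.045 0.03 0 0 0 0" --pt "0 -0.045 0.03 0 0 0 0" --pt "0 -0.045 0.03 0 0 0 0" --pt "0 0 0 0 0 0 0"

```text
time_s: 19.05
ee_pos: [0.4936, 0.231, 0.0336]
eef_rot: [-3.141, -0.001, 0.069]
force: [1.7, 0.7, -0.4]
grip_width: 0.0003
grip_force: 0.8
```

Request:
move_arm --pt "0 -0.03 0 0 0 0 0" --pt "0 -0.03 0 0 0 0 0" --pt "0 0 0 0 0 0 0"

```text
time_s: 19.35
ee_pos: [0.4928, 0.231, 0.0339]
eef_rot: [-3.141, -0.005, 0.069]
force: [16.5, 1.5, -7.4]
grip_width: 0.0008
grip_force: 7.9
```

Request:
move_arm --pt "0 0.1 0 0 0 0 0" --pt "0 0.2 0 0 0 0 0" --pt "0 0.2 0 0 0 0 0" --pt "0 0 0 -0.4 0 0 0" --pt "0 0 0 -0.4 0 0 0" --pt "0 0 0 -0.4 0 0 0" --pt "0 0 0 -0.4 0 0 0" --pt "0 0 0 -0.4 0 0 0" --pt "0 -0.2 0.6 -0.3 0 0 0" --pt "0 -0.4 0.6 -0.3 0 0 0" --pt "0 -0.4 0.6 0 0 0 0" --pt "0 -0.4 0.6 0 0 0 0" --pt "0 -0.4 0.6 0 0 0 0" --pt "0 -0.4 0.6 0 0 0 0" --pt "0 -0.4 0.6 0 0 0 0" --pt "0 -0.4 0.6 0 0 0 0" --pt "0 0 0 0 0 0 0"

```text
time_s: 21.05
ee_pos: [0.3815, -0.0196, 0.1638]
eef_rot: [3.141, -0.0, 0.066]
force: [-0.0, 0.3, 0.1]
grip_width: 0.0004
grip_force: 0.0
```

```bash
python3 - <<'E'
from station import ctrl
from h import *
o=ctrl.get_obs();print(o["time_s"],o["ee_pos"],o["force"])
p=ctrl.camera("top");q=ctrl.camera("scene")
a=cv2.resize(p["color"][215:305,215:305],(600,600),interpolation=cv2.INTER_CUBIC)[:, :400]
b=cv2.resize(q["color"][220:340,260:380],(600,600),interpolation=cv2.INTER_CUBIC)[:,:400]
cv2.imwrite("pics/c9.png",np.hstack([a,b]))
for s in(.05,-.05):
    r=[]
    for im,c in((p["color"],"top"),(q["color"],"scene")):
        u,v=np.round(proj([rk(s,.06,.055)],c)[0]).astype(int); r.append(dots(im,(u-5,v-5,u+6,v+6))[:2])
    print(tri(*r))
E
```

```text
21.05 [ 0.38146631 -0.0195719   0.16384745] [-0.02757151  0.28475132  0.12495787]
[0.52999063 0.22774935 0.04918585]
[0.42979657 0.22110346 0.04875499]
```

View pics/c9.png

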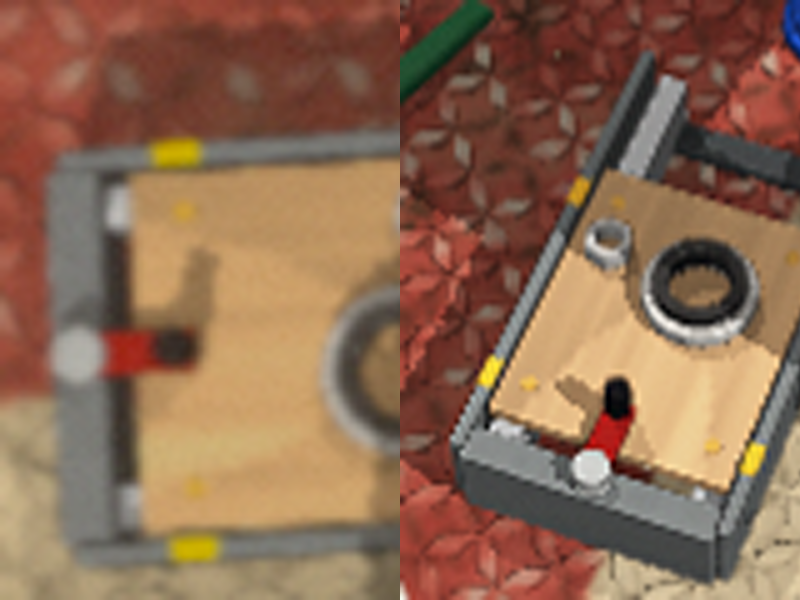

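The picture shows the bar straight over the seated board: pivot at (78,352) and post at (172,347) in the left crop. The ring and nut are still lying on the board.

```bash
python3 -c "
from station import ctrl
print(ctrl.hand_in())"
```

```text
the job is handed in; nothing more can be done
None
```

The board is down in the notches and the red bar is turned to its stop over the board's edge. The seal ring and nut are still on the board, and the job was handed in at about 21 s; the hand-in returned no verdict.

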